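# Load a flanged cylinder liner into the honing stand

### The job

Load the smaller of the two flanged cylinder liners into the sloping honing stand: slide it, square to the bed, from the bare upper part down into the slotted plate with its flange behind (under) the plate, until the barrel is fully home against the round end of the slot. Then push the keeper bolt fully shut across the slot behind the barrel, and let go. Leave the larger liner standing where it is.

Things in the scene. Friction and masses are not known exactly. Their poses are not given: they have to be found in the camera images.
- small_liner: the smaller of two plain steel cylinder liners (tubes), about 0.32 kg, standing on its flange. 90 mm tall: flange at the bottom 68 mm across, 6 mm thick; above it a round barrel 52 mm in outside diameter, open 43 mm bore, two shallow grooves near the top. Origin: centre of the flange's underside; z along the bore, flange to open end. Yaw means nothing.
- large_liner: the larger liner, same shape but 112 mm tall, flange 82 mm, barrel 64 mm, 0.45 kg; too big for the slot, must stay where it is. Stands upright on the bench; origin: centre of the flange's underside, z along the bore.
- slot_bed: the steel honing stand's sloping bed, fixed, 150 mm wide, rising 27 degrees away from the robot. Origin: on the bed's surface, where the centre of the small liner's flange underside lies when fully home. x up the slope, y across it (left seen from the robot), z square out of the bed. Bed from x = -47 mm (foot, 24 mm above the bench) to +142 mm (head). A liner left on the slope does not slide.
- landing (a point): middle of the bare upper part of the bed, on its surface, 103 mm up the slope from the home point (bed frame x = 103 mm, y = 0); axes as slot_bed. The bed is bare from x = 63 to 142 mm: the liner can be stood here on its flange, square to the bed, and slid down the slope (-x).
- slot_mouth (a point): middle of the open upper end of the slot, on top of the slotted plate (bed frame x = 63, y = 0, z = 17 mm). The plate covers the bed from x = -47 to 63 mm; underside 9 mm, top 17 mm above the bed. Slot 55 mm wide, its mouth flared to 76 mm over 17 mm, ending in a half circle that stops the barrel at x = 0. The flange's channel under the plate is 72 mm wide, 92 mm at the mouth. Axes as slot_bed.
- far_guide (a point): top edge of the right-hand bolt guide, where the bolt enters (bed frame x = 36.5, y = -36, z = 33 mm); axes as slot_bed. Two bridge-shaped guides stand on the plate, 33 mm above the bed at most (screw heads 36 mm), x = 20 to 53 mm: the left one from y = 34 to 66 mm, the right one from y = -62 to -36 mm.
- keeper (a joint): position of the keeper bolt, m: 0 = fully shut against its stop, its tip 16 mm inside the right guide; grows to 0.105 drawn out to the left (+y of the bed). Starts drawn out, 0.082 to 0.105, clear of the slot. A flat steel bar 16 mm wide, 9 mm thick, sliding along bed y at x = 36.5 mm on the plate, shut 2.5 mm behind the barrel of a home liner. About 3 N of friction; stays where left.
- keeper_handle (a point): middle of the keeper bolt's handle: a round pin 16 mm in diameter, 40 mm long, square to the bed, free end 67 mm above the bed's surface (a 21 mm collar, 4 mm high, at its foot). This point is 50 mm above the bed, at bed x = 36.5 mm, y = 80 mm + the joint's value. Axes as slot_bed.
Mind the look-alikes: they are no part of the job. What is shaped like the small_liner but red is not meant.

How it is judged (in metres and radians):
At the end, for the whole second after the job is handed in: The small liner rests in the slot with its flange under the plate, its foot centre within 6 mm of the home point and its bore square to the bed within 0.09 rad; the keeper bolt is within 8 mm of fully shut; the liner is at rest; the large liner stands upright within 20 mm of where it stood (distance between small_liner and slot_bed below 0.006 m and angle between the z axis of small_liner and the z axis of slot_bed, either way round below 0.09 rad and value of joint keeper below 0.008 m and linear speed of small_liner below 0.02 m/s and distance of large_liner from where it was at the start of the episode below 0.02 m and angle between large_liner's own z axis and vertical below 0.1 rad); the robot touches nothing.
It fails at once if the larger liner is moved more than 20 mm from where it stands (distance of large_liner from where it was at the start of the episode above 0.02 m).
It also fails if it takes over 51 s, if anything falls off the work surface, if the arm or the gripper's body presses on something with over 40 N, if the wrist force passes 120 N, or if a joint passes its speed limit or range.

### The arm

A 6-joint arm with a two-finger parallel gripper is mounted at the origin on a cart in front of the work surface, level with it; the furniture and walls round the work are solid. World frame = base frame: x ahead of the robot, y to its left, z up, the work surface at z = 0. Lengths are in mm, angles in rad, forces in N, time in s.
With the tool pointing down it reaches from about 350 to 875 mm from the base axis. Payload 4.2 kg.
Tool frame: the origin (TCP) lies at the very end of the fingers, on their centre line; the grasp point (between the pads) lies arm.grip_point_offset behind it (arm.grip_point_offset is the distance from the TCP to the grasp point, in mm); z points along the fingers, y is the line along which they close (so a half turn about z gives the same grasp; the last joint's range is limited). The gripper opens to 85 mm and grips with 20 to 120 N. Pads are 22 mm wide; open, the fingers measure 114 mm over their backs; the gripper's body (76 mm by 85 mm) begins 54 mm behind the grasp point. The pads swing forward as they close: fully open they stand 13 mm farther back than shut.
Start: joints at [1.58, 0.385, 0.008, 0, -1.194, -0.259], TCP at [154.475, 605.588, 231.312] pointing down, gripper open.
Joint ranges: [-3.14, 3.14], [-1.21, 2.06], [-1.07, 1.41], [-3.16, 2.05], [-2.99, -0.16], [-3.1, 3.1]. Speed limits (rad/s): [2.79, 2.79, 3.14, 3.14, 3.14, 3.14].

### API

Orientations are given as a unit quaternion [x, y, z, w].
In Python, from bench import arm, cams, ticket gives the robot as it stands.
- The arm moves only by the tool servo_tool, never from a script. Its argument "commands" is a list that holds one entry, the list of rows, each a list of 7 numbers: the closure in counts, from 0 (fully open) to 255 (shut), then the shift along the tool's x, y, z in m, then the turn, a rotation vector about the tool's x, y, z in degrees. In form: [[[grip, x, y, z, ax, ay, az], ...]]. A call has 1 to 10 rows; each row shifts and turns the commanded pose from where the row before left it, along the tool's axes as they then stand; what a row does not reach is not made up. A row lasts 1/12 s, in which the tool goes at most 41.7 mm and 7.16 degrees, less where a joint would pass 70% of its speed; a pose out of reach is approached as far as the arm can. A call with a gripper value outside its range is refused whole. The fingers move at their own pace and stop on an object; the grip force is fixed at half the most. Time passes only in rows, so rows that do not move let the fingers close. It gives the time, the measured TCP pose, the force, the opening and the grip force at its end, in the units of the state.
- arm.read_state(): the state, without advancing time (a new reading comes with each control period).
- cams.get_image(name): name is "scene" or "top" or "wrist"; returns a dict with "frame" (420x560x3 uint8, blue, green, red), "K" (3x3 intrinsics, pixels), "T" (4x4, takes a point from camera to world coordinates). Camera axes: x right, y up, looking along -z (the intrinsics and any distortion apply to the point x, -y, -z); pixel columns grow to the right and rows downward; lengths in mm; the calibration is good to about 2 mm. A picture is of the moment at which its call begins. There is no depth.
- ticket.job_done(): hands the job in; it is judged then, once.
The state is a dict: "clock": time; "joints": joint angles; "joint_vel": joint speeds; "joint_efforts": joint torques, N m; "position": TCP position; "ee_rot": TCP orientation; "contact_force": force on the tool from outside, world axes, zero at the start; "wrist_torque": the same for the moment, N m; "gripper_width": finger opening in mm; "grasp_force": force on a finger pad.
Only numpy, scipy, OpenCV 4.12 (cv2) and the standard library are available. Lean on these libraries where they do the work, as an engineer would, in place of code of your own. Each camera call takes 0.05 s, during which the arm holds its last target. There are 200 camera calls.

## Working session

There is one attempt and no reset: what is moved stays moved. The work goes in short steps, Python scripts to look and compute and a tool call to move; the robot and the scene stay as the last step left them, time stands still between calls to the robot, and variables do not carry over. Pictures are saved under pics/ and viewed, at most 10 in all, crops included, and the job is handed in when it is done.

Besides the shell and the picture viewer there is one more tool, called after "Request:" in YAML: its name, and indented under it one key for each argument. servo_tool: Moves the arm, as the interface text tells. Its arguments: {"type":"object","properties":{"commands":{"type":"array","items":{"type":"array","items":{"type":"array","items":{"type":"number"}}}}},"required":["commands"]}

```bash
mkdir -p pics; ls
python3 - <<'E'
from bench import arm,cams
import cv2,numpy as np
np.set_printoptions(precision=4,suppress=True)
s=arm.read_state();print(s,arm.grip_point_offset)
for n in("scene","top"):
    d=cams.get_image(n);cv2.imwrite(f"pics/{n}0.png",d["frame"]);print(n,d["K"],d["T"],[k for k in d])
E
```

```text
pics
{'clock': 0.0, 'joints': array([ 1.5796,  0.3856,  0.0066, -0.0005, -1.194 , -0.2586]), 'joint_vel': array([ 0.0006,  0.0003,  0.    , -0.0034,  0.0006,  0.0016]), 'joint_efforts': array([  0.0004, -39.2285,  18.8399,   4.186 ,  -0.0045,   0.    ]), 'position': array([154.3515, 605.0317, 230.2065]), 'ee_rot': array([ 0.9922, -0.1247, -0.0001,  0.0011]), 'contact_force': array([ 1.0517, -0.63  , -1.4125]), 'wrist_torque': array([0.0019, 0.0103, 0.0524]), 'grasp_force': 0.0, 'gripper_width': 85.75291674607226} 18.700000000000003
scene [[487.238    0.     290.5797]
 [  0.     487.238  207.6624]
 [  0.       0.       1.    ]] [[   0.4919    0.3964   -0.7752 -359.9552]
 [  -0.8702    0.1952   -0.4523 -558.302 ]
 [  -0.028     0.8971    0.441   580.1002]
 [   0.        0.        0.        1.    ]] ['frame', 'K', 'T']
top [[421.2584   0.     282.1566]
 [  0.     421.2584 210.9159]
 [  0.       0.       1.    ]] [[   0.0195    0.9979   -0.0611  461.7452]
 [  -0.9998    0.0198    0.0049  -31.7002]
 [   0.0061    0.061     0.9981 1014.5514]
 [   0.        0.        0.        1.    ]] ['frame', 'K', 'T']
```

View pics/scene0.png

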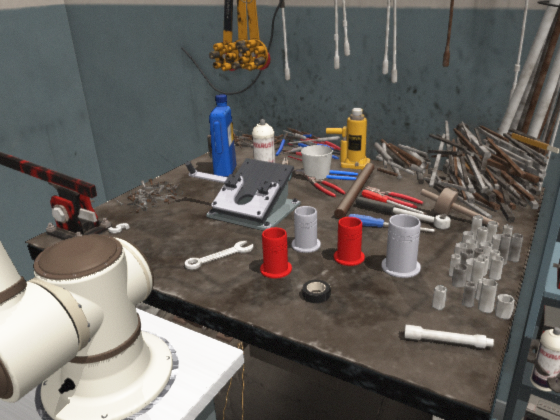

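View pics/top0.png

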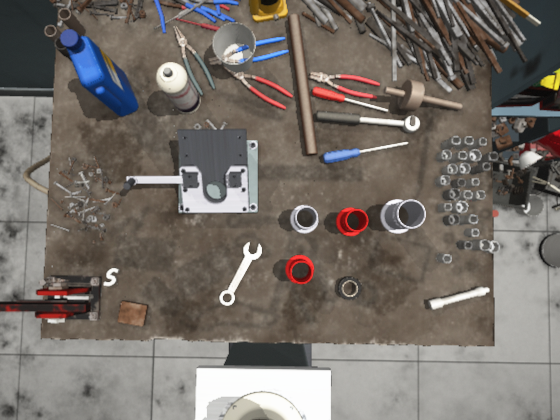

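```bash
cat > h.py <<'E'
import cv2,numpy as np
from bench import arm,cams
from scipy.spatial.transform import Rotation as R
np.set_printoptions(precision=4,suppress=True)
def ray(d,u,v):
    K,T=d["K"],d["T"]
    c=np.array([(u-K[0,2])/K[0,0],-(v-K[1,2])/K[1,1],-1.0])
    return T[:3,3],T[:3,:3]@c
def onz(d,u,v,z):
    o,r=ray(d,u,v);return o+r*(z-o[2])/r[2]
def proj(d,p):
    T,K=d["T"],d["K"];c=T[:3,:3].T@(np.asarray(p,float)-T[:3,3])
    return K[0,0]*c[0]/-c[2]+K[0,2],-K[1,1]*c[1]/-c[2]+K[1,2]
def tri(rs):
    A=np.zeros((3,3));b=np.zeros(3)
    for o,r in rs:
        r=r/np.linalg.norm(r);P=np.eye(3)-np.outer(r,r);A+=P;b+=P@o
    p=np.linalg.solve(A,b);return p
E
python3 - <<'E'
from h import *
t=cams.get_image("top");s=cams.get_image("scene")
a=cv2.resize(t["frame"][115:240,115:325],None,fx=3.8,fy=3.8,interpolation=cv2.INTER_CUBIC)
b=cv2.resize(s["frame"][150:260,180:330],None,fx=5,fy=5,interpolation=cv2.INTER_CUBIC)
cv2.imwrite("pics/a1.png",a);cv2.imwrite("pics/b1.png",b)
for z,u,v in((90,305.5,219),(0,304,220),(112,409,214)):print(onz(t,u,v,z))
print(onz(s,306,248,0))
E
```

```text
[501.5983 -87.8231  90.    ]
[502.9945 -89.7089   0.    ]
[ 515.7986 -308.8251  112.    ]
[491.9925 -99.0008   0.    ]
```

View pics/a1.png

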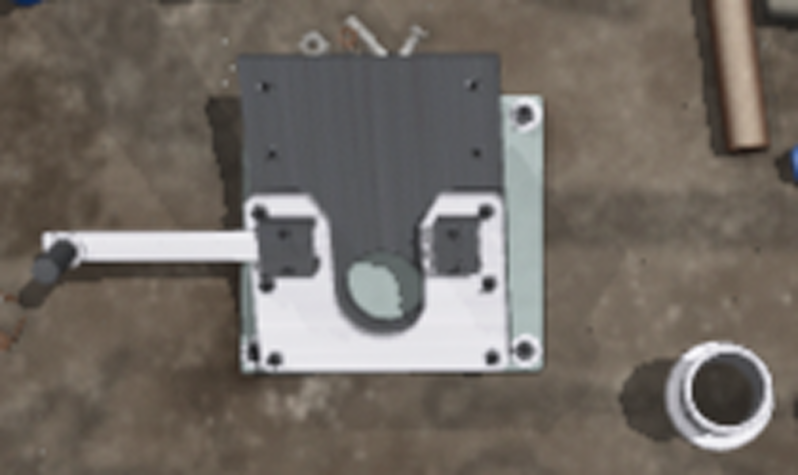

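View pics/b1.png

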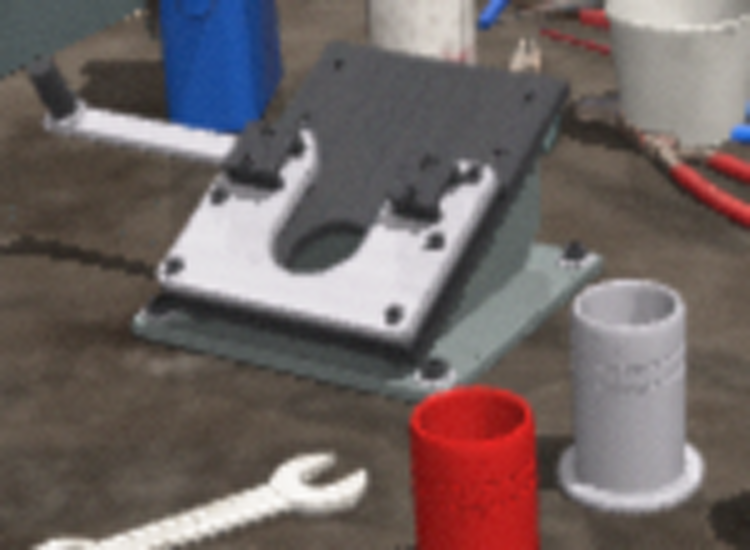

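Run:
```python
from h import *
t=cams.get_image("top");s=cams.get_image("scene")
c,sn=np.cos(np.radians(27)),np.sin(np.radians(27))
f=lambda u,v:((u+.5)/3.8-.5+115,(v+.5)/3.8-.5+115)
g=lambda u,v:((u+.5)/5-.5+180,(v+.5)/5-.5+150)
zb=lambda x,z:24+(x+47)*sn+z*c
for n,p,b in(("plateFL",(247,371),(-47,75,17)),("plateFR",(508,371),(-47,-75,17)),("headL",(238,57),(142,75,0)),("headR",(500,56),(142,-75,0)),("mouthR",(503,194),(63,-75,17)),("mouthL",(246,197),(63,75,17))):
    w=onz(t,*f(*p),zb(b[0],b[2])); print(n,w,"home est if yaw0",w[0]-b[0]*c+b[2]*sn,w[1]-b[1])
for n,p,b in(("plateFL",(158,278),(-47,75,17)),("plateFR",(410,340),(-47,-75,17)),("headR",(570,80),(142,-75,0)),("headL",(330,43),(142,75,0))):
    w=onz(s,*g(*p),zb(b[0],b[2])); print("scene",n,w,w[0]-b[0]*c+b[2]*sn,w[1]-b[1])
# handle top: two views
print("handle top",tri([ray(t,*f(62,247)),ray(s,*g(42,66))]))
print("handle top z",onz(t,*f(62,247),zb(36.5,67)))
print("rim scene",onz(s,*g(629,302),90),onz(s,*g(632,482),0),"rim top",onz(t,*f(734,391),90))
```

```text
plateFL [513.643  200.8923  39.1471] home est if yaw0 563.2381259159531 125.89231568388928
plateFR [516.7981  41.9294  39.1471] home est if yaw0 566.39326299133 116.92935068193204
headL [689.647  195.3605 109.8042] home est if yaw0 563.1240730423016 120.36049579181682
headR [693.3815  45.5826 109.8042] home est if yaw0 566.8585371370539 120.58262765228287
mouthR [617.2118  43.5917  89.0861] home est if yaw0 568.7962679521547 118.59169881640476
mouthL [612.3827 193.0473  89.0861] home est if yaw0 563.9671088887974 118.04726078899793
scene plateFL [513.2302 187.1271  39.1471] 562.825320664015 112.12705087000029
scene plateFR [512.3588  32.9278  39.1471] 561.9539789323826 107.92778116288537
scene headR [690.7145  41.4502 109.8042] 564.1916068987987 116.45015774099738
scene headL [682.8132 189.8477 109.8042] 556.2902391489195 114.84768199644475
handle top [573.611  294.5061 116.1693]
handle top z [576.7484 287.0819 121.6056]
rim scene [506.0554 -91.47    90.    ] [499.9567 -94.7932   0.    ] rim top [504.9381 -92.803   90.    ]
```

Request:
servo_tool:
  commands:
    - [[0,0,0,0,0,0,-7],[0,0,0,0,0,0,-7],[0,0.0166,0.0352,0.0015,0,0,-1.8],[0,0.0166,0.0352,0.0015,0,0,0],[0,0.0166,0.0352,0.0015,0,0,0],[0,0.0166,0.0352,0.0015,0,0,0],[0,0.0166,0.0352,0.0015,0,0,0],[0,0.0166,0.0352,0.0015,0,0,0],[0,0.0166,0.0352,0.0015,0,0,0],[0,0.0166,0.0352,0.0015,0,0,0]]

```text
clock: 1.13
position: [293.8, 325.2, 219.5]
ee_rot: [1.0, 0.013, 0.0, -0.0]
contact_force: [-0.0, 0.5, -0.1]
gripper_width: 85.2
grasp_force: 0.0
```

Request:
servo_tool:
  commands:
    - [[0,0.0166,0.0352,0.0015,0,0,0],[0,0.0166,0.0352,0.0015,0,0,0],[0,0.0166,0.0352,0.0015,0,0,0],[0,0.0166,0.0352,0.0015,0,0,0],[0,0.0166,0.0352,0.0015,0,0,0],[0,0.0166,0.0352,0.0015,0,0,0],[0,0.0166,0.0352,0.0015,0,0,0],[0,0.0166,0.0352,0.0015,0,0,0],[0,0.0166,0.0352,0.0015,0,0,0],[0,0.0166,0.0352,0.0015,0,0,0]]

```text
clock: 1.97
position: [469.1, -22.5, 204.6]
ee_rot: [1.0, 0.013, 0.0, -0.0]
contact_force: [0.4, 0.4, -0.8]
gripper_width: 85.4
grasp_force: 0.0
```

Request:
servo_tool:
  commands:
    - [[0,0.0166,0.0352,0.0015,0,0,0],[0,0.0166,0.0352,0.0015,0,0,0],[0,0,0,0,0,0,0]]

```text
clock: 2.22
position: [505.6, -94.9, 200.6]
ee_rot: [1.0, 0.01, 0.0, 0.001]
contact_force: [0.5, 1.0, 1.1]
gripper_width: 85.6
grasp_force: 0.0
```

Run:
```python
from h import *
d=cams.get_image("wrist");cv2.imwrite("pics/w1.png",d["frame"]);s=arm.read_state()
print(s["clock"],s["position"],s["ee_rot"],s["contact_force"]);print(d["K"],d["T"])
print(proj(d,(504,-91,90)),proj(d,(504,-91,0)))
```

```text
2.2667 [504.2764 -92.9377 200.5537] [ 0.9999  0.0102 -0.0005  0.0002] [-0.3942  0.0556  0.5474]
[[371.333    0.     279.6098]
 [  0.     371.333  210.47  ]
 [  0.       0.       1.    ]] [[  0.0196   0.9543   0.2982 580.8417]
 [ -0.9998   0.0188   0.0056 -92.7505]
 [ -0.0003  -0.2983   0.9545 344.1747]
 [  0.       0.       0.       1.    ]]
(np.float64(275.1585068491769), np.float64(206.940174811983)) (np.float64(276.2743370693521), np.float64(179.43431314596842))
```

View pics/w1.png

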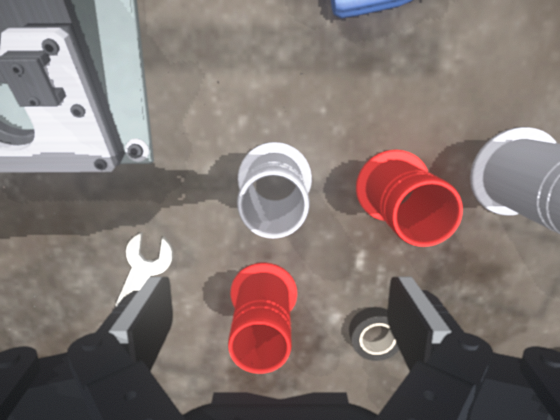

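Request:
servo_tool:
  commands:
    - [[0,0.0025,-0.0035,0.03,0,0,0],[0,0,0,0.04,0,0,0],[0,0,0,0.04,0,0,0],[0,0,0,0.03,0,0,0],[0,0,0,0.0165,0,0,0],[0,0,0,0,0,0,0],[255,0,0,0,0,0,0],[255,0,0,0,0,0,0],[255,0,0,0,0,0,0],[255,0,0,0,0,0,0]]

```text
clock: 3.1
position: [507.7, -86.4, 47.3]
ee_rot: [1.0, 0.013, 0.003, 0.0]
contact_force: [-0.8, -1.2, 6.0]
gripper_width: 50.9
grasp_force: 63.3
```

Request:
servo_tool:
  commands:
    - [[255,0,0,0,0,0,0],[255,0,0,0,0,0,0],[255,0,0,0,0,0,0]]

```text
clock: 3.35
position: [507.7, -86.4, 47.2]
ee_rot: [1.0, 0.013, 0.002, -0.0]
contact_force: [-1.1, -0.5, 6.5]
gripper_width: 50.5
grasp_force: 63.4
```

Request:
servo_tool:
  commands:
    - [[255,0,0,-0.02,0,0,0],[255,0,0,-0.04,0,0,0],[255,0,0,-0.04,0,0,0],[255,0,0,-0.04,0,0,0],[255,0.0132,-0.0257,0,0,0,0],[255,0.0132,-0.0257,0,0,0,0],[255,0.0132,-0.0257,0,0,0,0],[255,0.0132,-0.0257,0,0,0,0],[255,0.0132,-0.0257,0,0,0,0],[255,0.0132,-0.0257,0,0,0,0]]

```text
clock: 4.18
position: [580.4, 71.1, 184.6]
ee_rot: [1.0, 0.013, -0.001, -0.001]
contact_force: [-0.0, -0.9, -3.9]
gripper_width: 50.7
grasp_force: 64.1
```

Request:
servo_tool:
  commands:
    - [[255,0.0132,-0.0257,0,0,0,0],[255,0.0132,-0.0257,0,0,0,0],[255,0,0,0,0,5.4,0],[255,0,0,0,0,5.4,0],[255,0,0,0,0,5.4,0],[255,0,0,0,0,5.4,0],[255,0,0,0,0,5.4,0],[255,0,0,0,0,0,0],[255,0,0,0,0,0,0]]

```text
clock: 4.93
position: [607.6, 115.2, 185.5]
ee_rot: [0.976, 0.009, 0.216, 0.003]
contact_force: [0.8, 0.3, -3.3]
gripper_width: 50.9
grasp_force: 64.2
```

Run:
```python
from h import *
d=cams.get_image("wrist");cv2.imwrite("pics/w2.png",cv2.resize(d["frame"],(800,600),interpolation=cv2.INTER_CUBIC));s=arm.read_state()
print(s["clock"],s["position"],s["ee_rot"],s["contact_force"],s["gripper_width"]);print(R.from_quat(s["ee_rot"]).as_matrix());print(d["T"])
```

```text
4.9833 [609.9147 116.6471 187.2073] [0.976  0.009  0.2175 0.0021] [ 0.9078  0.7382 -2.3884] 50.83577566897889
[[ 0.9052  0.0166  0.4246]
 [ 0.0185 -0.9998 -0.0003]
 [ 0.4246  0.0081 -0.9054]]
[[  0.0164   0.9912  -0.1314 615.7315]
 [ -0.9998   0.0174   0.0068 117.5182]
 [  0.009    0.1313   0.9913 347.7718]
 [  0.       0.       0.       1.    ]]
```

View pics/w2.png

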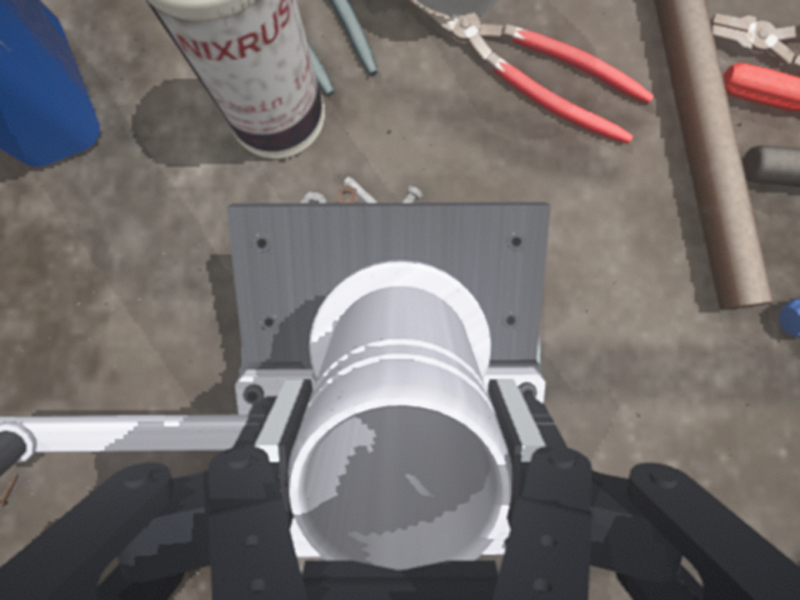

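```bash
cat >> h.py <<'E'
C27,S27=np.cos(np.radians(27)),np.sin(np.radians(27))
YAW=np.radians(1.3);HOME=np.array([565.,119,45.3])
def bed():
    n=R.from_euler("zy",[YAW,-np.radians(27)]).as_matrix();return n
def inbed(p): return bed().T@(np.asarray(p)-HOME)
E
python3 - <<'E'
from h import *
d=cams.get_image("wrist");k=.7
q=lambda u,v:((u+.5)*k-.5,(v+.5)*k-.5)
zb=lambda x,z:24+(x+47)*S27+z*C27
P={}
for n,p,b in(("hL",(230,206),(142,75,0)),("hR",(548,204),(142,-75,0)),("mL",(238,371),(63,75,17)),("mR",(545,369),(63,-75,17))):
    P[n]=onz(d,*q(*p),zb(b[0],b[2]));print(n,P[n])
for a,b,x,z in(("hL","hR",142,0),("mL","mR",63,17)):
    v=P[a]-P[b];m=(P[a]+P[b])/2;y=np.arctan2(-v[0],v[1]);print(np.linalg.norm(v),"yaw",np.degrees(y))
    l=x*C27-z*S27;print("home",m[0]-l*np.cos(YAW),m[1]-l*np.sin(YAW))
s=arm.read_state();M=R.from_quat(s["ee_rot"]).as_matrix();print(s["position"],np.degrees(np.arcsin(M[0,2])),inbed(s["position"]))
# flange circle check
print("flange px 800 centre ~",proj(d,s["position"]+47*M[:,2]))
E
```

```text
hL [693.4009 197.3703 109.8042]
hR [697.1154  48.7698 109.8042]
mL [617.2097 195.3766  89.0861]
mR [620.6294  45.9929  89.0861]
148.64693144082918 yaw 1.4318761407991236
home 568.7678017840869 120.19956248438109
149.4227785252848 yaw 1.311414599471194
home 570.5164312450609 119.58631181832264
[611.223  117.5029 188.1075] 25.25410833047966 [105.957   -3.902  106.2576]
flange px 800 centre ~ (np.float64(279.4087381255444), np.float64(235.64025797024732))
```

Request:
servo_tool:
  commands:
    - [[255,0,-0.0037,0,0,0,0],[255,0,0,0,0,0,0],[255,0,0,0,0,0,0],[255,0,0,0,0,0,0]]

```text
clock: 5.37
position: [610.3, 121.0, 186.9]
ee_rot: [0.976, 0.01, 0.218, 0.002]
contact_force: [0.1, -0.4, -4.2]
gripper_width: 50.8
grasp_force: 64.2
```

```bash
sed -i 's/radians(1.3);HOME=.*/radians(1.35);HOME=np.array([567.5,120,45.3])/' h.py
cat >> h.py <<'E'
def st():
    s=arm.read_state();M=R.from_quat(s["ee_rot"]).as_matrix();B=bed()
    E=B.T@M@np.diag([1,-1,-1]);print(s["clock"],s["position"],"bed",inbed(s["position"]),"roterr(bed xyz deg)",np.degrees(R.from_matrix(E).as_rotvec()),"F",B.T@s["contact_force"],s["wrist_torque"],s["gripper_width"])
E
python3 -c "
from h import *
st()"
```

```text
5.3667 [610.2731 120.9998 186.855 ] bed [102.3709  -1.4124 106.7078] roterr(bed xyz deg) [ 0.0214  1.8203 -0.2178] F [-1.8717 -0.3127 -3.7816] [-0.0198  1.3726 -0.0266] 50.80435099770026
```

Request:
servo_tool:
  commands:
    - [[255,0,0,0.015,0,1.8,0],[255,0,0,0.02,0,0,0],[255,0,0,0.015,0,0,0],[255,0,0,0,0,0,0],[255,0,0,0,0,0,0]]

```text
clock: 5.78
position: [631.7, 118.4, 143.2]
ee_rot: [0.973, 0.009, 0.231, 0.004]
contact_force: [0.3, -0.4, -3.5]
gripper_width: 50.3
grasp_force: 64.3
```

```bash
sed -i 's/"zy"/"ZY"/' h.py
python3 -c "
from h import *
st()"
```

```text
5.7833 [631.701  118.4204 143.1502] bed [101.5776  -3.0917  58.0635] roterr(bed xyz deg) [-0.8242  0.2826 -0.1346] F [-1.3637 -0.4006 -3.2352] [-0.0594  1.3475  0.0225] 50.32425187634355
```

Request:
servo_tool:
  commands:
    - [[255,0,-0.002,0.004,0,0,0],[255,0,0,0,0,0,0],[255,0,0,0,0,0,0]]

```text
clock: 6.03
position: [634.1, 122.1, 141.9]
ee_rot: [0.972, 0.009, 0.233, 0.003]
contact_force: [0.8, 0.6, -4.5]
gripper_width: 50.9
grasp_force: 64.4
```

```bash
python3 -c "
from h import *
st()
import time
for i in range(4):
    d=cams.get_image('wrist');st()
cv2.imwrite('pics/w3.png',cv2.resize(d['frame'],(800,600),interpolation=cv2.INTER_CUBIC))
"
```

```text
6.0333 [634.1365 122.0743 141.8888] bed [103.251    0.5038  55.7951] roterr(bed xyz deg) [-0.6818  0.0563 -0.101 ] F [-1.3367  0.5839 -4.3608] [-0.0436  1.4432  0.0052] 50.919219699145046
6.0833 [634.0669 122.1957 141.8923] bed [103.1932   0.6268  55.8285] roterr(bed xyz deg) [-0.6705  0.0546 -0.0981] F [-1.9571  0.243  -3.0467] [ 0.0007  1.4226 -0.0064] 51.00178966867588
6.1333 [633.9493 122.2341 141.7528] bed [103.0259   0.668   55.7572] roterr(bed xyz deg) [-0.6713  0.0661 -0.0863] F [-2.3964 -1.6309 -3.3831] [-0.0086  1.4587  0.024 ] 50.62851176238477
6.1833 [633.8727 122.2897 141.6212] bed [102.8991   0.7254  55.6741] roterr(bed xyz deg) [-0.6688  0.076  -0.0766] F [-2.8541 -0.1962 -3.4804] [0.0116 1.3726 0.0372] 50.53243173112253
6.2333 [633.8064 122.239  141.4285] bed [102.7515   0.6762  55.5331] roterr(bed xyz deg) [-0.6747  0.0919 -0.0741] F [-1.8701  1.1121 -2.5936] [-0.0116  1.4367  0.0037] 50.78455803559926
```

View pics/w3.png

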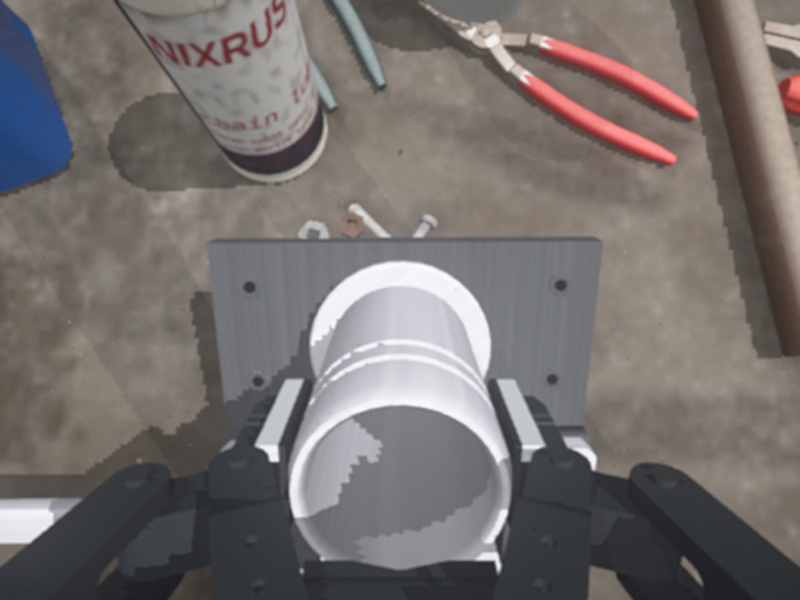

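Request:
servo_tool:
  commands:
    - [[255,0,0.002,0.004,0,0,0],[255,0,0,0,0,0,0],[255,0,0,0.002,0,0,0],[255,0,0,0,0,0,0],[255,0,0,0,0,0,0]]

```text
clock: 6.65
position: [636.3, 119.6, 135.4]
ee_rot: [0.973, 0.009, 0.232, 0.003]
contact_force: [1.1, 0.1, -4.2]
gripper_width: 50.6
grasp_force: 64.4
```

Request:
servo_tool:
  commands:
    - [[255,0,0,0.002,0,0,0],[255,0,0,0,0,0,0],[255,0,0,0,0,0,0]]

```text
clock: 6.9
position: [637.1, 119.9, 134.7]
ee_rot: [0.972, 0.01, 0.233, 0.003]
contact_force: [-5.4, -0.6, 1.6]
gripper_width: 50.9
grasp_force: 65.1
```

Request:
servo_tool:
  commands:
    - [[255,0,0,0.0015,0,0,0],[255,0,0,0,0,0,0],[255,0,0,0,0,0,0]]

```text
clock: 7.15
position: [637.3, 119.8, 134.7]
ee_rot: [0.972, 0.01, 0.234, 0.003]
contact_force: [-14.7, -1.7, 11.3]
gripper_width: 50.7
grasp_force: 66.1
```

```bash
python3 -c "
from h import *
st()"
```

```text
7.15 [637.2771 119.8438 134.685 ] bed [102.7312  -1.8001  47.9749] roterr(bed xyz deg) [-0.6616 -0.0274 -0.0541] F [-7.9815 -1.3983 16.7677] [-0.1088  3.2822  0.0312] 50.74484290481292
```

Request:
servo_tool:
  commands:
    - [[70,0,0,0,0,0,0],[70,0,0,-0.002,0,0,0],[70,0,0,0,0,0,0],[70,0,0,0,0,0,0],[255,0,0,0,0,0,0],[255,0,0,0,0,0,0],[255,0,0,0,0,0,0],[255,0,0,0,0,0,0],[255,0,0,0,0,0,0]]

```text
clock: 7.9
position: [637.5, 119.8, 134.9]
ee_rot: [0.972, 0.009, 0.233, 0.003]
contact_force: [-4.1, -0.8, 5.9]
gripper_width: 50.5
grasp_force: 61.2
```

```bash
python3 -c "
from h import *
st()
d=cams.get_image('wrist')
cv2.imwrite('pics/w4.png',cv2.resize(d['frame'],(800,600),interpolation=cv2.INTER_CUBIC))
"
```

```text
7.9 [637.4976 119.8112 134.9449] bed [103.045   -1.8379  48.1068] roterr(bed xyz deg) [-0.6931  0.0634 -0.1027] F [-1.003  -0.7096  7.1858] [-0.0774  1.14   -0.0429] 50.471413726300156
```

View pics/w4.png

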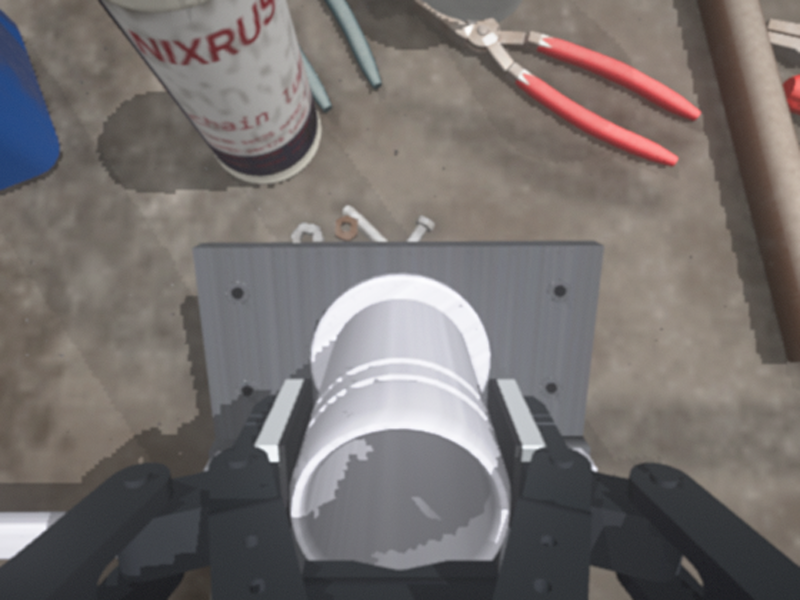

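Request:
servo_tool:
  commands:
    - [[255,-0.006,-0.0008,0,0,0,0],[255,-0.008,0,0,0,0,0],[255,-0.008,0,0,0,0,0],[255,-0.008,0,0,0,0,0],[255,0,0,0,0,0,0]]

```text
clock: 8.37
position: [610.0, 121.6, 126.9]
ee_rot: [0.974, 0.009, 0.225, 0.007]
contact_force: [-0.5, -0.7, -3.9]
gripper_width: 50.8
grasp_force: 62.9
```

Request:
servo_tool:
  commands:
    - [[255,-0.006,0,0,0,0,0],[255,-0.006,0,0,0,0,0],[255,-0.006,0,0,0,0,0],[255,0,0,0,0,0,0]]

```text
clock: 8.7
position: [599.2, 120.6, 127.9]
ee_rot: [0.974, 0.005, 0.225, 0.011]
contact_force: [6.6, -6.0, -2.6]
gripper_width: 51.0
grasp_force: 64.7
```

```bash
python3 -c "
from h import *
st()"
```

```text
8.7 [599.2103 120.5652 127.9403] bed [65.7761 -0.1821 59.2348] roterr(bed xyz deg) [-1.7328  1.0262 -0.2901] F [ 4.5785 -6.1153 -5.2239] [-1.7792 -0.966  -0.8769] 51.027944106047194
```

Request:
servo_tool:
  commands:
    - [[255,0,0,0,0,0,0],[255,0,0,0,0,0,0]]

```text
clock: 8.87
position: [599.3, 120.5, 127.9]
ee_rot: [0.974, 0.005, 0.225, 0.011]
contact_force: [5.7, -5.7, -1.2]
gripper_width: 50.7
grasp_force: 64.8
```

```bash
python3 -c "
from h import *
st();s=arm.read_state();print(s['joints'],s['joint_vel'])
d=cams.get_image('wrist')
cv2.imwrite('pics/w5.png',d['frame'])
"
```

```text
8.8667 [599.294  120.5118 127.9184] bed [65.8395 -0.2374 59.1779] roterr(bed xyz deg) [-1.7227  1.0306 -0.2999] F [ 4.4152 -5.8298 -3.5714] [-1.8783 -0.8167 -0.8674] 50.71915575212534
[ 0.3351  0.2808 -0.8275  1.3509 -0.1675 -0.0657] [-0.0001  0.0003  0.0013  0.0014 -0.0015 -0.0007]
```

View pics/w5.png

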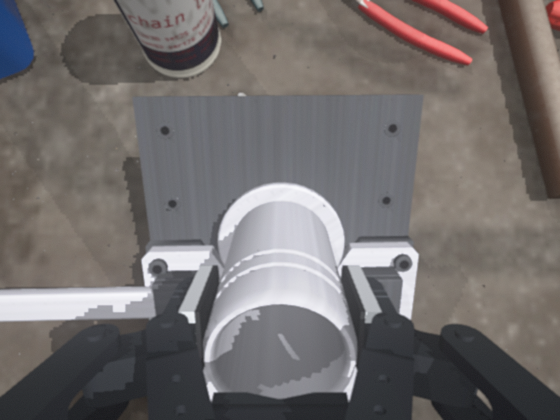

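Request:
servo_tool:
  commands:
    - [[255,0.005,0,-0.006,0,0,0],[255,0.01,0,0,0,0,0],[255,0.01,0,0,0,0,0],[255,0.008,0,0,0,0,0],[255,0.006,0,0,0,0,0],[255,0,0,0,0,0,0],[255,0,0,0,0,0,0]]

```text
clock: 9.5
position: [629.1, 124.4, 147.5]
ee_rot: [0.975, 0.008, 0.222, 0.009]
contact_force: [-0.7, 0.0, -5.1]
gripper_width: 50.7
grasp_force: 65.8
```

```bash
python3 -c "
from h import *
st();s=arm.read_state();print(s['joints'])"
```

```text
9.5 [629.0561 124.3652 147.5483] bed [101.343    2.9137  63.1191] roterr(bed xyz deg) [-1.3489  1.3332 -0.0762] F [-2.921   0.0267 -4.2311] [ 0.054   1.4167 -0.0338] 50.73611569711079
[ 0.4627  0.3072 -0.6679  0.8257 -0.2832  0.3614]
```

Request:
servo_tool:
  commands:
    - [[255,0.002,0.0039,0.004,1.35,1.33,0],[255,0,0,0.005,0,0,0],[255,0,0,0.003,0,0,0],[255,0,0,0,0,0,0],[255,0,0,0,0,0,0]]

```text
clock: 9.92
position: [635.6, 119.4, 137.4]
ee_rot: [0.973, 0.01, 0.233, -0.002]
contact_force: [0.1, 0.6, -3.5]
gripper_width: 50.8
grasp_force: 66.1
```

Request:
servo_tool:
  commands:
    - [[255,0,0,0.002,0,0,0],[255,0,0,0,0,0,0],[255,0,0,0,0,0,0]]

```text
clock: 10.17
position: [637.2, 120.2, 137.0]
ee_rot: [0.972, 0.011, 0.234, -0.002]
contact_force: [-2.0, -0.1, -1.0]
gripper_width: 50.8
grasp_force: 66.6
```

```bash
python3 -c "
from h import *
st();s=arm.read_state();print(s['joints'])"
```

```text
10.1667 [637.2185 120.2356 137.0226] bed [103.7485  -1.407   50.0801] roterr(bed xyz deg) [-0.0539 -0.0342 -0.0828] F [-2.2877 -0.0371  0.0008] [-0.2896  1.8487 -0.0426] 50.77937831215339
[ 0.3532  0.3175 -0.7389  1.1621 -0.162   0.1163]
```

Request:
servo_tool:
  commands:
    - [[0,0,0,0,0,0,0],[0,0,0,0,0,0,0],[0,0,0,0,0,0,0],[0,0,0,0,0,-4,0],[0,0,0,0,0,-4,0],[0,0,0,0,0,-4,0],[0,-0.003,0,0.001,0,-5,0],[0,-0.0056,0,0.0016,0,0,0],[0,0,0,0,0,0,0],[0,0,0,0,0,0,0]]

```text
clock: 11.0
position: [651.2, 98.6, 144.1]
ee_rot: [0.983, 0.001, 0.181, 0.02]
contact_force: [0.1, 1.6, 0.4]
gripper_width: 85.7
grasp_force: 0.3
```

```bash
python3 -c "
from h import *
st();s=arm.read_state();print(s['joints'])
d=cams.get_image('wrist')
cv2.imwrite('pics/w6.png',d['frame'])
"
```

```text
11.0 [651.2451  98.5779 144.0697] bed [118.9875 -23.3892  50.2247] roterr(bed xyz deg) [-2.794   6.1202 -0.5808] F [0.2865 1.5611 0.3018] [0.2688 0.7975 0.0717] 85.72770851956656
[ 0.4616  0.3667 -0.4681  0.4496 -0.4639  0.7347]
```

View pics/w6.png

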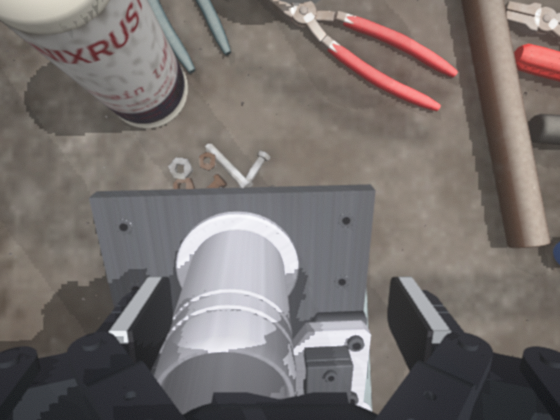

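Request:
servo_tool:
  commands:
    - [[0,0,0,0,0,0,0],[0,0,0,0,0,0,0],[0,0,0,0,0,0,0]]

```text
clock: 11.3
position: [651.3, 98.2, 144.3]
ee_rot: [0.983, 0.0, 0.181, 0.02]
contact_force: [0.6, 0.3, 0.5]
gripper_width: 85.6
grasp_force: 0.0
```

```bash
python3 -c "
from h import *
st();s=arm.read_state();print(s['joints'],s['joint_vel'])
"
```

```text
11.3 [651.3415  98.2274 144.3469] bed [119.1919 -23.7418  50.4316] roterr(bed xyz deg) [-2.7779  6.1539 -0.68  ] F [0.8127 0.3159 0.1631] [0.0872 0.7545 0.0135] 85.61495326700538
[ 0.4611  0.3666 -0.4662  0.446  -0.4657  0.7371] [ 0.0003  0.0017  0.0076 -0.0055 -0.0043  0.0025]
```

Request:
servo_tool:
  commands:
    - [[0,0,-0.008,0,0,0,0],[0,0,-0.008,0,0,0,0],[0,0,0,-0.02,0,0,0],[0,0,0,-0.025,0,0,0],[0,0,0,-0.025,0,0,0],[0,0,0,-0.02,0,0,0],[0,0,0,0,0,-5,0],[0,0,0,0,0,-5,0],[0,0,0,0,0,0,0],[0,0,0,0,0,0,0]]

```text
clock: 12.13
position: [620.8, 118.9, 227.8]
ee_rot: [0.995, -0.002, 0.096, 0.02]
contact_force: [-0.7, -1.0, 0.7]
gripper_width: 85.7
grasp_force: 0.0
```

```bash
python3 -c "
from h import *
st();s=arm.read_state();print(s['joints'],s['joint_vel'])
"
```

```text
12.1333 [620.8162 118.9204 227.8287] bed [130.3355  -2.3354 138.4475] roterr(bed xyz deg) [-2.6787 16.0197 -0.9654] F [-0.33   -0.9491  0.9044] [ 0.0308  0.4186 -0.0169] 85.70337312340187
[ 0.5036  0.313  -0.1821  0.1582 -0.932   0.9781] [ 0.004  -0.0146 -0.0722  0.0063  0.0066 -0.0017]
```

```bash
cat >> h.py <<'E'
def onbed(d,u,v,z):
    o,r=ray(d,u,v);B=bed();o=B.T@(o-HOME);r=B.T@r;return o+r*(z-o[2])/r[2]
E
python3 - <<'E'
from h import *
d=cams.get_image("wrist");f=d["frame"];cv2.imwrite("pics/w7.png",f)
g=cv2.cvtColor(f,cv2.COLOR_BGR2GRAY);B=bed();W=lambda x,y,z:proj(d,B@np.array([x,y,z])+HOME)
print("landing",W(103,0,0),"rim",W(100,0,90),"heads",W(142,75,0),W(142,-75,0))
roi=np.zeros_like(g);cv2.fillConvexPoly(roi,np.int32([W(141,72,0),W(141,-72,0),W(66,-72,0),W(66,72,0)]),255)
print("grey levels in roi",np.percentile(g[roi>0],[5,25,50,75,95]))
# row scan: bright extents
m=((g>125)&(roi>0)).astype(np.uint8)
for v in range(0,420,10):
    c=np.flatnonzero(m[v]); 
    if len(c):print(v,c[0],c[-1],len(c),onbed(d,c[0],v,6)[:2],onbed(d,c[-1],v,6)[:2])
E
```

```text
landing (np.float64(269.4996751368786), np.float64(179.74020185375906)) rim (np.float64(273.39424291655496), np.float64(258.3409494552433)) heads (np.float64(163.48439181928103), np.float64(135.2274220942611)) (np.float64(370.7864862401755), np.float64(129.39899446241006))
grey levels in roi [ 97. 112. 115. 188. 236.]
150 258 286 29 [131.0693   7.7623] [130.4155 -12.5881]
160 240 303 64 [123.5487  21.3147] [121.9839 -25.2109]
170 232 311 80 [115.5585  27.8304] [113.4714 -31.474 ]
180 228 315 88 [107.2089  31.5354] [104.765  -34.8702]
190 227 316 90 [98.4972 33.0641] [ 95.8394 -36.0268]
200 230 314 85 [89.3618 31.5268] [ 86.695  -34.8236]
210 235 310 76 [79.83   28.3448] [ 77.2989 -31.9515]
```

Request:
servo_tool:
  commands:
    - [[0,-0.0123,-0.0007,0,2.7,0,-1],[0,0,0,0,0,0,0],[0,0,0,0,0,0,0]]

```text
clock: 12.43
position: [606.8, 118.2, 225.3]
ee_rot: [0.995, 0.009, 0.095, -0.002]
contact_force: [-0.1, 1.1, 0.2]
gripper_width: 85.4
grasp_force: 0.0
```

```bash
python3 -c "
from h import *
st();s=arm.read_state();print(s['joints'],s['joint_vel'])
"
```

```text
12.4333 [606.8007 118.2428 225.2773] bed [116.6785  -2.6826 142.5425] roterr(bed xyz deg) [ 0.0537 16.1336 -0.3263] F [0.0119 1.1418 0.2535] [-0.0451  0.2947 -0.0341] 85.42942329502868
[ 0.4945  0.2878 -0.2051  0.1066 -0.9104  1.0362] [ 0.0042  0.0123  0.0296  0.0097 -0.0015  0.0014]
```

```bash
cat > ik.py <<'E'
from h import *
from scipy.optimize import least_squares
D=[((1.5796,.3856,.0066,-.0005,-1.194,-.2586),(154.35,605.03,230.2),(.9922,-.1247,-.0001,.0011)),
((.3351,.2808,-.8275,1.3509,-.1675,-.0657),(599.3,120.5,127.9),(.974,.005,.225,.011)),
((.4627,.3072,-.6679,.8257,-.2832,.3614),(629.06,124.37,147.55),(.975,.008,.222,.009)),
((.3532,.3175,-.7389,1.1621,-.162,.1163),(637.2,120.2,137.),(.972,.011,.234,-.002)),
((.4611,.3666,-.4662,.446,-.4657,.7371),(651.3,98.2,144.3),(.983,0,.181,.02)),
((.5036,.313,-.1821,.1582,-.932,.9781),(620.8,118.9,227.8),(.995,-.002,.096,.02)),
((.4945,.2878,-.2051,.1066,-.9104,1.0362),(606.8,118.2,225.3),(.995,.009,.095,-.002))]
def fk(k,j):
    L1,L2,h,a,Lt,lat,e,s1,s4,s5=k
    ph=np.pi/2-j[1]+j[2]
    F=R.from_euler("Z",j[0]+s1)*R.from_euler("Y",-ph)   # frame: z down along forearm => -z
    p=R.from_euler("Z",j[0]+s1).apply([a+L1*np.sin(j[1])+L2*np.sin(ph)+e*np.cos(ph),lat,h+L1*np.cos(j[1])-L2*np.cos(ph)+e*np.sin(ph)])
    z=(F*R.from_euler("Z",s4*j[3])*R.from_euler("Y",s5*j[4])).apply([0,0,-1])
    return p+Lt*z,z
def fit():
    best=None
    for s4 in(1,-1):
      for s5 in(1,-1):
        f=lambda k:np.concatenate([np.r_[(q:=fk((*k,s4,s5),j))[0]-p,300*(q[1]-R.from_quat(o).as_matrix()[:,2])] for j,p,o in D])
        r=least_squares(f,[350,350,350,50,200,-160,0,0])
        if best is None or r.cost<best[0]:best=(r.cost,(*r.x,s4,s5),r.fun)
    return best
if __name__=="__main__":
    c,k,res=fit();print(c,np.array(k),abs(res).max())
    B=bed();j0=[.45,.28,-.5,.3,-.6]
    for tgt in((97,46),(0,46)):
      for pitch in(16,22,27,32,37):
        zb=np.array([-np.sin(np.radians(pitch)),0,-np.cos(np.radians(pitch))])
        gp=np.array([tgt[0]-1.5,-1.5,66]);P=B@(gp+18.7*zb)+HOME;Z=B@zb
        r=least_squares(lambda j:np.r_[(q:=fk(k,j))[0]-P,300*(q[1]-Z)],j0)
        print(tgt,pitch,r.cost,r.x)
E
python3 ik.py
```

```text
5961.249162186041 [480.2899 257.0622  94.6952  79.852  232.5963 371.4681  24.3799  -0.9409
  -1.      -1.    ] 47.13124299031628
(97, 46) 16 2.00419681232103e-26 [ 0.4666  0.4176 -0.4284  0.1718 -0.5623]
(97, 46) 22 5.1124408916674705e-27 [ 0.4883  0.4582 -0.329   0.0615 -0.7069]
(97, 46) 27 2.4313537277222484e-26 [ 0.505   0.4951 -0.2479 -0.     -0.8278]
(97, 46) 32 1.0372431892587783e-26 [ 0.5205  0.5343 -0.1682 -0.0461 -0.9476]
(97, 46) 37 4.9005284570112424e-26 [ 0.5348  0.5754 -0.0901 -0.0827 -1.0657]
(0, 46) 16 2.593242524330465e-26 [ 0.3544  0.3388 -0.8927  0.5477 -0.2115]
(0, 46) 22 1.3351751145987561e-26 [ 0.3885  0.3708 -0.7884  0.1422 -0.3415]
(0, 46) 27 9.148902795173678e-27 [ 0.4139  0.4024 -0.7068  0.     -0.4616]
(0, 46) 32 6.134854939753699e-27 [ 0.4369  0.4373 -0.6292 -0.08   -0.5812]
(0, 46) 37 7.076735234157747e-27 [ 0.4577  0.4746 -0.5553 -0.1315 -0.6981]
```

Request:
servo_tool:
  commands:
    - [[0,0,0,0,0,-5.5,0],[0,0,0,0,0,-5.4,0],[0,0.0176,-0.0015,0,0,0,0],[0,0,0,0.02,0,0,0],[0,0,0,0,0,0,0],[0,0,0,0,0,0,0]]

```text
clock: 12.93
position: [624.4, 120.4, 203.9]
ee_rot: [1.0, 0.009, -0.002, -0.001]
contact_force: [-0.4, -1.0, 0.2]
gripper_width: 85.4
grasp_force: 0.0
```

Run:
```python
from h import *
st();print(arm.read_state()["joints"])
d=cams.get_image("wrist");g=cv2.cvtColor(d["frame"],cv2.COLOR_BGR2GRAY);B=bed();W=lambda x,y,z:proj(d,B@np.array([x,y,z])+HOME)
roi=np.zeros_like(g);cv2.fillConvexPoly(roi,np.int32([W(141,72,0),W(141,-72,0),W(66,-72,0),W(66,72,0)]),255)
m=((g>140)&(roi>0)).astype(np.uint8)
for v in range(0,420,8):
    c=np.flatnonzero(m[v])
    if len(c):print(v,len(c),onbed(d,c[0],v,6)[:2],onbed(d,c[-1],v,6)[:2])
# bed side edges: gradient across rows at x~120
for x in(135,115):
    u,v=W(x,0,0);print(x,"row",v,[ (i,int(g[int(v),i])) for i in range(int(W(x,80,0)[0]),int(W(x,70,0)[0]),2)],[ (i,int(g[int(v),i])) for i in range(int(W(x,-70,0)[0]),int(W(x,-80,0)[0]),2)],W(x,75,0),W(x,-75,0))
```

```text
12.9333 [624.3876 120.371  203.9281] bed [122.6966  -0.9694 115.5155] roterr(bed xyz deg) [ 0.0263 27.2256 -0.2859] F [-0.2717 -0.9868  0.3702] [-0.0148 -0.071   0.0023] 85.37293589510655
[ 0.443   0.4238  0.0001 -0.0034 -1.1501  1.148 ]
128 53 [128.3768  14.6263] [128.2016 -18.0724]
136 75 [122.5179  21.9642] [122.265  -25.3936]
144 88 [116.4333  26.9607] [116.1318 -29.7218]
152 96 [110.1142  30.1501] [109.7802 -32.8822]
160 100 [103.5513  32.107 ] [103.1981 -34.8094]
168 100 [96.7305 32.7606] [ 96.3721 -35.4328]
176 95 [89.6333 31.3325] [ 89.2879 -34.6763]
184 87 [82.2508 29.1314] [ 81.93   -32.4577]
192 81 [74.5734 27.5721] [ 74.2703 -30.8798]
135 row 113.5333150478648 [(151, 81), (153, 81), (155, 79), (157, 79), (159, 80), (161, 100), (163, 109), (165, 110)] [(390, 108), (392, 107), (394, 107), (396, 106), (398, 107), (400, 107), (402, 121), (404, 129)] (np.float64(159.88996827259103), np.float64(114.10926554764696)) (np.float64(398.86220811191794), np.float64(112.9556895890474))
115 row 140.44441964619745 [(159, 75), (161, 76), (163, 78), (165, 79), (167, 88), (169, 108), (171, 109), (173, 109)] [(384, 110), (386, 110), (388, 106), (390, 108), (392, 109), (394, 111), (396, 125), (398, 127)] (np.float64(166.8552289572807), np.float64(140.9508902396301)) (np.float64(392.25151222008736), np.float64(139.93655994560305))
```

Request:
servo_tool:
  commands:
    - [[0,0,0,0.02,0,0,0],[0,0,0,0.02,0,0,0],[0,0,0,0.02,0,0,0],[0,0,0,0.016,0,0,0],[0,0,0,0,0,0,0],[0,0,0,0,0,0,0]]

```text
clock: 13.48
position: [625.1, 121.1, 130.2]
ee_rot: [1.0, 0.01, -0.0, -0.002]
contact_force: [0.2, 0.3, 0.9]
gripper_width: 85.1
grasp_force: 0.0
```

Request:
servo_tool:
  commands:
    - [[255,0,0,0,0,0,0],[255,0,0,0,0,0,0],[255,0,0,0,0,0,0],[255,0,0,0,0,0,0],[255,0,0,0,0,0,0]]

```text
clock: 13.9
position: [625.8, 121.2, 131.7]
ee_rot: [1.0, 0.01, 0.001, -0.002]
contact_force: [-2.6, 0.1, 6.4]
gripper_width: 50.4
grasp_force: 63.6
```

```bash
python3 -c "
from h import *
st();s=arm.read_state();print(s['joints'],s['joint_vel'])
"
```

```text
13.9 [625.7906 121.1959 131.7196] bed [91.1817 -0.1778 50.5316] roterr(bed xyz deg) [ 0.1983 26.8961 -0.2868] F [0.5634 0.1437 6.876 ] [-0.1235  0.7062 -0.    ] 50.42738980192779
[ 0.4431  0.4849 -0.093  -0.004  -0.9894  1.1495] [-0.0003  0.0003  0.0002  0.0004  0.0006 -0.0028]
```

Request:
servo_tool:
  commands:
    - [[255,-0.0062,0.0008,0.0032,0,0,0],[255,-0.0062,0,0.0032,0,0,0],[255,-0.0062,0,0.0032,0,0,0],[255,-0.0062,0,0.0032,0,0,0],[255,0,0,0,0,0,0],[255,0,0,0,0,0,0]]

```text
clock: 14.4
position: [601.3, 120.7, 119.2]
ee_rot: [1.0, 0.01, 0.001, -0.003]
contact_force: [-2.5, 1.8, 7.1]
gripper_width: 50.3
grasp_force: 63.9
```

```bash
python3 -c "
from h import *
st();s=arm.read_state();print(s['joints'])
"
```

```text
14.4 [601.2789 120.7133 119.2254] bed [63.6652 -0.0827 50.5294] roterr(bed xyz deg) [ 0.2639 26.8263 -0.2792] F [1.0599 1.9051 7.4694] [0.425  0.788  0.0158] 50.31112588970284
[ 0.4598  0.4604 -0.1716 -0.0047 -0.9337  1.1337]
```

Request:
servo_tool:
  commands:
    - [[255,-0.0062,0.0006,0.0032,0,0,0],[255,-0.0062,0,0.0032,0,0,0],[255,-0.0062,0,0.0032,0,0,0],[255,-0.0062,0,0.0032,0,0,0],[255,0,0,0,0,0,0],[255,0,0,0,0,0,0]]

```text
clock: 14.9
position: [577.9, 119.6, 107.4]
ee_rot: [1.0, 0.01, 0.003, -0.003]
contact_force: [-1.0, -0.7, 10.6]
gripper_width: 50.4
grasp_force: 64.3
```

```bash
python3 -c "
from h import *
st();s=arm.read_state();print(s['joints'])
"
```

```text
14.9 [577.8685 119.5648 107.3536] bed [37.3985 -0.6793 50.589 ] roterr(bed xyz deg) [ 0.2741 26.6543 -0.2527] F [ 3.916  -0.6473  9.8683] [-0.1342  0.2415 -0.0225] 50.37696884324152
[ 0.477   0.4378 -0.2469 -0.0031 -0.8782  1.1162]
```

Request:
servo_tool:
  commands:
    - [[255,-0.0062,0,0.0032,0,0,0],[255,-0.0062,0,0.0032,0,0,0],[255,-0.0062,0,0.0031,0,0,0],[255,-0.0062,0,0.0031,0,0,0],[255,0,0,0,0,0,0],[255,0,0,0,0,0,0]]

```text
clock: 15.4
position: [553.2, 119.0, 94.7]
ee_rot: [1.0, 0.01, 0.003, -0.003]
contact_force: [-0.6, -0.6, 10.1]
gripper_width: 50.7
grasp_force: 64.6
```

```bash
python3 -c "
from h import *
st();s=arm.read_state();print(s['joints'])
"
```

```text
15.4 [553.1893 118.997   94.7122] bed [ 9.6642 -0.6656 50.5324] roterr(bed xyz deg) [ 0.2695 26.6566 -0.2597] F [ 4.014  -0.5517  9.2934] [-0.4148  0.2388 -0.0506] 50.718798439632806
[ 0.497   0.4179 -0.3212 -0.003  -0.8238  1.0962]
```

Request:
servo_tool:
  commands:
    - [[255,-0.0053,0,0.0027,0,0,0],[255,-0.0053,0,0.0027,0,0,0],[255,0,0,0,0,0,0],[255,0,0,0,0,0,0]]

```text
clock: 15.73
position: [544.3, 118.8, 90.4]
ee_rot: [1.0, 0.01, 0.005, -0.003]
contact_force: [1.6, -3.4, 13.5]
gripper_width: 50.4
grasp_force: 65.0
```

Request:
servo_tool:
  commands:
    - [[255,-0.0018,0,0.0009,0,0,0],[255,-0.0018,0,0.0009,0,0,0],[255,0,0,0,0,0,0]]

```text
clock: 15.98
position: [541.9, 118.8, 89.3]
ee_rot: [1.0, 0.011, 0.006, -0.003]
contact_force: [2.2, -3.0, 14.6]
gripper_width: 50.4
grasp_force: 65.2
```

Request:
servo_tool:
  commands:
    - [[255,-0.0018,0,0.0009,0,0,0],[255,-0.0009,0,0.0005,0,0,0],[255,0,0,0,0,0,0]]

```text
clock: 16.23
position: [540.9, 118.9, 88.9]
ee_rot: [1.0, 0.011, 0.008, -0.003]
contact_force: [3.7, -6.3, 17.8]
gripper_width: 50.7
grasp_force: 65.3
```

```bash
python3 -c "
from h import *
st()
"
```

```text
16.2333 [540.8502 118.9001  88.9378] bed [-3.9505 -0.4718 50.9887] roterr(bed xyz deg) [ 0.3363 26.1058 -0.1847] F [11.2434 -6.3721 14.2126] [-2.1479 -1.6296 -0.2585] 50.658842067261716
```

Request:
servo_tool:
  commands:
    - [[255,-0.0018,0.0003,0.0009,0,0,0],[255,-0.0009,0,0.0005,0,0,0],[255,0,0,0,0,0,0]]

```text
clock: 16.48
position: [539.2, 118.7, 88.2]
ee_rot: [1.0, 0.011, 0.009, -0.004]
contact_force: [5.4, -6.9, 18.4]
gripper_width: 50.5
grasp_force: 65.4
```

Request:
servo_tool:
  commands:
    - [[255,-0.0018,0,0.0007,0,0,0],[255,-0.0018,0,0.0007,0,0,0],[255,0,0,0,0,0,0]]

```text
clock: 16.73
position: [537.9, 118.8, 88.0]
ee_rot: [1.0, 0.011, 0.011, -0.004]
contact_force: [10.4, -9.8, 19.5]
gripper_width: 50.5
grasp_force: 65.7
```

Run:
```python
from h import *
st()
for n in("wrist","scene"):
    d=cams.get_image(n);cv2.imwrite(f"pics/{n}8.png",d["frame"])
d=cams.get_image("wrist");g=cv2.cvtColor(d["frame"],cv2.COLOR_BGR2GRAY);B=bed();W=lambda x,y,z:proj(d,B@np.array([x,y,z])+HOME)
print(W(34,0,6),W(26,0,17),W(63,0,17))
# centre column: profile vs bed x at plane z=6, between x=80 and x=20
print([(x,int(g[int(round(W(x,-1,6)[1])),int(round(W(x,-1,6)[0]))])) for x in range(80,10,-2)])
```

```text
16.7333 [537.95   118.7701  88.0129] bed [-6.9565 -0.5333 51.4824] roterr(bed xyz deg) [ 0.4145 25.6768 -0.1539] F [ 17.9103 -10.0283  12.788 ] [-3.3026 -3.3349 -0.5468] 50.54053253690302
(np.float64(280.33296913302934), np.float64(138.45289399130272)) (np.float64(280.24296125867477), np.float64(167.88861330765081)) (np.float64(279.8423684480034), np.float64(86.69996843142097))
[(80, 91), (78, 91), (76, 93), (74, 91), (72, 93), (70, 93), (68, 94), (66, 93), (64, 94), (62, 96), (60, 94), (58, 95), (56, 96), (54, 97), (52, 97), (50, 98), (48, 98), (46, 100), (44, 100), (42, 102), (40, 101), (38, 104), (36, 106), (34, 163), (32, 215), (30, 242), (28, 216), (26, 224), (24, 226), (22, 216), (20, 215), (18, 216), (16, 216), (14, 215), (12, 216)]
```

Request:
servo_tool:
  commands:
    - [[255,0,0.0015,0,0,0,0],[255,-0.0018,0,0.0006,0,0,0],[255,0,0,0,0,0,0]]

```text
clock: 17.13
position: [537.2, 118.5, 87.8]
ee_rot: [1.0, 0.011, 0.013, -0.005]
contact_force: [10.1, -6.8, 19.9]
gripper_width: 50.5
grasp_force: 65.6
```

Run:
```python
from h import *
st()
d=cams.get_image("wrist");g=cv2.cvtColor(d["frame"],cv2.COLOR_BGR2GRAY);B=bed();W=lambda x,y,z:proj(d,B@np.array([x,y,z])+HOME)
pr=lambda y,z,xs:[(x,int(g[int(round(W(x,y,z)[1])),int(round(W(x,y,z)[0]))])) for x in xs]
print("flange",pr(-1,6,np.arange(38,28,-.7)))
for y in(-55,55):print("mouth",y,pr(y,17,np.arange(72,52,-1)))
for y in(-50,0,50):print("head",y,pr(y,0,np.arange(150,134,-1)))
```

```text
17.1333 [537.2011 118.4894  87.7881] bed [-7.7315 -0.7964 51.625 ] roterr(bed xyz deg) [ 0.5449 25.5172 -0.1863] F [17.8831 -7.0479 13.2698] [-2.2473 -3.436  -0.4803] 50.51088552433627
flange [(np.float64(38.0), 103), (np.float64(37.3), 106), (np.float64(36.599999999999994), 104), (np.float64(35.89999999999999), 104), (np.float64(35.19999999999999), 104), (np.float64(34.499999999999986), 101), (np.float64(33.79999999999998), 121), (np.float64(33.09999999999998), 202), (np.float64(32.39999999999998), 209), (np.float64(31.699999999999974), 209), (np.float64(30.99999999999997), 234), (np.float64(30.29999999999997), 244), (np.float64(29.599999999999966), 245), (np.float64(28.899999999999963), 224), (np.float64(28.19999999999996), 216)]
mouth -55 [(np.int64(72), 99), (np.int64(71), 101), (np.int64(70), 101), (np.int64(69), 101), (np.int64(68), 95), (np.int64(67), 65), (np.int64(66), 74), (np.int64(65), 89), (np.int64(64), 178), (np.int64(63), 199), (np.int64(62), 198), (np.int64(61), 199), (np.int64(60), 214), (np.int64(59), 218), (np.int64(58), 221), (np.int64(57), 220), (np.int64(56), 2
[... 863 characters left out ...]
.int64(150), 102), (np.int64(149), 103), (np.int64(148), 218), (np.int64(147), 218), (np.int64(146), 219), (np.int64(145), 216), (np.int64(144), 216), (np.int64(143), 218), (np.int64(142), 216), (np.int64(141), 217), (np.int64(140), 217), (np.int64(139), 214), (np.int64(138), 216), (np.int64(137), 216), (np.int64(136), 215), (np.int64(135), 215)]
head 50 [(np.int64(150), 112), (np.int64(149), 86), (np.int64(148), 202), (np.int64(147), 243), (np.int64(146), 222), (np.int64(145), 220), (np.int64(144), 217), (np.int64(143), 218), (np.int64(142), 77), (np.int64(141), 78), (np.int64(140), 75), (np.int64(139), 74), (np.int64(138), 73), (np.int64(137), 71), (np.int64(136), 73), (np.int64(135), 70)]
```

Request:
servo_tool:
  commands:
    - [[0,0,0,0,0,0,0],[0,0,0,0,0,0,0],[0,0,0,0,0,0,0],[0,0,0,0,0,0,0],[0,0,0,-0.02,0,0,0],[0,0,0,-0.035,0,0,0],[0,0,0,-0.035,0,0,0],[0,0,0,-0.03,0,0,0],[0,0,0,0,0,0,0],[0,0,0,0,0,0,0]]

```text
clock: 18.02
position: [526.4, 116.4, 200.7]
ee_rot: [1.0, 0.01, 0.001, -0.003]
contact_force: [-0.6, -0.4, -0.3]
gripper_width: 85.2
grasp_force: 0.0
```

Run:
```python
from h import *
st();print(arm.read_state()["joints"])
d=cams.get_image("wrist");f=d["frame"];g=cv2.cvtColor(f,cv2.COLOR_BGR2GRAY);B=bed();W=lambda x,y,z:proj(d,B@np.array([x,y,z])+HOME)
pr=lambda y,z,xs:[(round(float(x),1),int(g[int(round(W(x,y,z)[1])),int(round(W(x,y,z)[0]))])) for x in xs]
print("flange",pr(-1,6,np.arange(38,26,-.7)))
for y in(-55,55):print("mouth",y,pr(y,17,np.arange(68,56,-1)))
# handle: dark pin along bar: sample at z=67 plane, bed x=34 (model), y from 100 to 220
print(W(34,180,67),W(34,180,27))
print([(y,int(g[int(round(W(34,y,22)[1])),int(round(W(34,y,22)[0]))])) for y in range(80,230,4) if 0<W(34,y,22)[0]<559])
t=cams.get_image("top");cv2.imwrite("pics/t9.png",t["frame"]);cv2.imwrite("pics/w9.png",f)
print([float(x) for x in proj(t,B@np.array([34,175,67])+HOME)])
```

```text
18.0167 [526.3699 116.4063 200.6921] bed [ 33.8341  -2.6237 157.1613] roterr(bed xyz deg) [ 0.2873 26.869  -0.3101] F [-0.6814 -0.367   0.0605] [ 0.0217  0.0602 -0.009 ] 85.20503400764314
[ 0.5161  0.2627 -0.2504 -0.0049 -1.0528  1.0766]
flange [(38.0, 111), (37.3, 109), (36.6, 109), (35.9, 108), (35.2, 113), (34.5, 149), (33.8, 201), (33.1, 201), (32.4, 224), (31.7, 237), (31.0, 246), (30.3, 244), (29.6, 234), (28.9, 228), (28.2, 228), (27.5, 228), (26.8, 228), (26.1, 228)]
mouth -55 [(68.0, 103), (67.0, 73), (66.0, 75), (65.0, 97), (64.0, 181), (63.0, 209), (62.0, 216), (61.0, 216), (60.0, 227), (59.0, 226), (58.0, 230), (57.0, 230)]
mouth 55 [(68.0, 105), (67.0, 85), (66.0, 79), (65.0, 93), (64.0, 130), (63.0, 206), (62.0, 213), (61.0, 219), (60.0, 226), (59.0, 229), (58.0, 226), (57.0, 229)]
(np.float64(-19.228436271791054), np.float64(155.0145954218134)) (np.float64(14.760209297285826), np.float64(120.5023683610145))
[(80, 229), (84, 229), (88, 228), (92, 227), (96, 228), (100, 228), (104, 227), (108, 227), (112, 228), (116, 228), (120, 229), (124, 229), (128, 228), (132, 228), (136, 228), (140, 227), (144, 226), (148, 226), (152, 227), (156, 227), (160, 226), (164, 226), (168, 227), (172, 228), (176, 180), (180, 212), (184, 96), (188, 87), (192, 160)]
[127.17887706139365, 185.92662758271416]
```

Request:
servo_tool:
  commands:
    - [[255,0.006,-0.0278,0,0,0,0],[255,0.006,-0.0278,0,0,0,0],[255,0.006,-0.0278,0,0,0,0],[255,0.006,-0.0278,0,0,0,0],[255,0.006,-0.0278,0,0,0,0],[255,0.006,-0.0278,0,0,0,0],[255,0.006,-0.0278,0,0,0,0],[255,0.006,-0.0278,0,0,0,0],[255,0,0,0,0,0,0],[255,0,0,0,0,0,0]]

```text
clock: 18.95
position: [568.7, 339.8, 197.0]
ee_rot: [1.0, 0.01, -0.002, -0.0]
contact_force: [-0.3, -0.5, -0.6]
gripper_width: 0.2
grasp_force: 0.0
```

Run:
```python
from h import *
st();print(arm.read_state()["joints"])
d=cams.get_image("wrist");f=d["frame"];g=cv2.cvtColor(f,cv2.COLOR_BGR2GRAY);B=bed();W=lambda x,y,z:proj(d,B@np.array([x,y,z])+HOME)
cv2.imwrite("pics/w10.png",f)
hsv=cv2.cvtColor(f,cv2.COLOR_BGR2HSV)
print("bar",[(y,int(g[int(round(W(34,y,26)[1])),int(round(W(34,y,26)[0]))])) for y in range(120,205,3)])
print("x-profile at y=140 z=26",[(x,int(g[int(round(W(x,140,26)[1])),int(round(W(x,140,26)[0]))])) for x in range(15,60,2)])
m=(g<75).astype(np.uint8);m[330:]=0
n,l,s,c=cv2.connectedComponentsWithStats(m)
for i in range(1,n):
    if s[i,4]>150:print(s[i],c[i],onbed(d,*c[i],50))
print(W(34,170,31),W(34,170,67))
```

```text
18.95 [568.6933 339.8111 196.9796] bed [ 74.5383 219.7219 132.2549] roterr(bed xyz deg) [ 0.0146 27.2692 -0.1609] F [-0.5606 -0.5263 -0.4101] [-0.0182 -0.024  -0.0415] 0.22208005248443113
[ 0.7804  0.4732  0.0633 -0.0042 -1.1636  0.813 ]
bar [(120, 248), (123, 248), (126, 248), (129, 248), (132, 248), (135, 248), (138, 248), (141, 248), (144, 248), (147, 248), (150, 248), (153, 248), (156, 248), (159, 248), (162, 248), (165, 248), (168, 248), (171, 171), (174, 117), (177, 113), (180, 146), (183, 249), (186, 190), (189, 243), (192, 141), (195, 141), (198, 140), (201, 140), (204, 143)]
x-profile at y=140 z=26 [(15, 140), (17, 140), (19, 138), (21, 136), (23, 133), (25, 218), (27, 247), (29, 246), (31, 247), (33, 248), (35, 248), (37, 251), (39, 254), (41, 252), (43, 244), (45, 221), (47, 110), (49, 99), (51, 103), (53, 107), (55, 104), (57, 97), (59, 93)]
[ 483    9   60  126 1042] [513.8061  66.8109] [130.66   107.9061  50.    ]
[ 162  262  236   68 4311] [279.1032 311.5556] [-94.7864 221.5916  50.    ]
(np.float64(352.0285714961683), np.float64(191.35227856529542)) (np.float64(359.89601105547115), np.float64(229.35740440903038))
```

Request:
servo_tool:
  commands:
    - [[255,0.0012,0,0.03,0,0,0],[255,0,0,0.03,0,0,0],[255,0,0,0.03,0,0,0],[255,0,0,0.012,0,0,0],[255,0,0,0,0,0,0],[255,0,0.005,0,0,0,0],[255,0,0.005,0,0,0,0],[255,0,0,0,0,0,0]]

```text
clock: 19.67
position: [572.0, 329.0, 100.7]
ee_rot: [1.0, 0.009, 0.001, -0.003]
contact_force: [0.0, -1.1, -0.2]
gripper_width: -0.1
grasp_force: 0.0
```

Request:
servo_tool:
  commands:
    - [[255,0,0.005,0,0,0,0],[255,0,0.005,0,0,0,0],[255,0,0.005,0,0,0,0],[255,0,0.005,0,0,0,0],[255,0,0,0,0,0,0]]

```text
clock: 20.08
position: [572.0, 309.4, 99.2]
ee_rot: [1.0, 0.009, 0.001, -0.003]
contact_force: [0.4, 1.4, 0.4]
gripper_width: -0.3
grasp_force: 0.5
```

```bash
python3 -c "
from h import *
st();print(arm.read_state()['joints'])"
```

```text
20.0833 [571.9614 309.3743  99.2165] bed [ 32.4269 189.2166  43.9895] roterr(bed xyz deg) [ 0.2585 26.9215 -0.3401] F [0.5598 1.3977 0.1905] [ 0.2954 -0.0572  0.0138] -0.31828011052716093
[ 0.7425  0.5367 -0.0937 -0.0042 -0.9356  0.8497]
```

Request:
servo_tool:
  commands:
    - [[255,0,0.004,0.002,0,0,0],[255,0,0.006,0,0,0,0],[255,0,0.008,0,0,0,0],[255,0,0.008,0,0,0,0],[255,0,0.006,0,0,0,0],[255,0,0,0,0,0,0]]

```text
clock: 20.58
position: [571.9, 275.7, 95.9]
ee_rot: [1.0, 0.009, -0.001, -0.002]
contact_force: [-0.2, 1.5, 0.5]
gripper_width: 0.3
grasp_force: 0.4
```

Run:
```python
from h import *
st()
d=cams.get_image("wrist");f=d["frame"];g=cv2.cvtColor(f,cv2.COLOR_BGR2GRAY);B=bed();W=lambda x,y,z:proj(d,B@np.array([x,y,z])+HOME)
print("bar",[(y,int(g[int(round(W(38,y,26)[1])),int(round(W(38,y,26)[0]))])) for y in range(40,205,4)])
```

```text
20.5833 [571.8592 275.7103  95.9209] bed [ 30.1331 155.5644  41.4596] roterr(bed xyz deg) [ 0.1097 27.0855 -0.3817] F [0.1177 1.4573 0.5078] [ 0.2126 -0.1157 -0.0433] 0.2544288816188033
bar [(40, 98), (44, 122), (48, 124), (52, 126), (56, 118), (60, 95), (64, 211), (68, 254), (72, 254), (76, 254), (80, 254), (84, 254), (88, 254), (92, 254), (96, 254), (100, 254), (104, 255), (108, 255), (112, 255), (116, 255), (120, 255), (124, 255), (128, 242), (132, 247), (136, 237), (140, 222), (144, 254), (148, 203), (152, 144), (156, 148), (160, 146), (164, 142), (168, 142), (172, 128), (176, 135), (180, 133), (184, 138), (188, 138), (192, 96), (196, 98), (200, 101), (204, 93)]
```

Request:
servo_tool:
  commands:
    - [[255,0,0.008,0,0,0,0],[255,0,0.008,0,0,0,0],[255,0,0.008,0,0,0,0],[255,0,0.008,0,0,0,0],[255,0,0.008,0,0,0,0],[255,0,0.008,0,0,0,0],[255,0,0,0,0,0,0]]

```text
clock: 21.22
position: [572.6, 227.4, 95.6]
ee_rot: [1.0, 0.009, -0.001, -0.001]
contact_force: [-0.1, -0.1, -1.4]
gripper_width: -0.2
grasp_force: 0.0
```

Request:
servo_tool:
  commands:
    - [[255,0,0.002,0,0,0,0],[255,0,0.002,0,0,0,0],[255,0,0,0,0,0,0]]

```text
clock: 21.47
position: [572.8, 225.2, 95.7]
ee_rot: [1.0, 0.01, -0.001, -0.002]
contact_force: [-0.7, 0.2, -0.0]
gripper_width: -0.0
grasp_force: 0.5
```

Request:
servo_tool:
  commands:
    - [[255,0,0.002,0,0,0,0],[255,0,0.002,0,0,0,0],[255,0,0,0,0,0,0]]

```text
clock: 21.72
position: [572.9, 221.5, 95.7]
ee_rot: [1.0, 0.01, -0.0, -0.002]
contact_force: [-1.2, 2.0, -0.2]
gripper_width: 0.2
grasp_force: 1.1
```

Run:
```python
from h import *
st()
d=cams.get_image("wrist");f=d["frame"];g=cv2.cvtColor(f,cv2.COLOR_BGR2GRAY);B=bed();W=lambda x,y,z:proj(d,B@np.array([x,y,z])+HOME)
print("bar",[(y,int(g[int(round(W(38,y,26)[1])),int(round(W(38,y,26)[0]))])) for y in range(20,130,4)])
```

```text
21.7167 [572.9429 221.5342  95.7121] bed [ 29.8663 101.3778  41.3611] roterr(bed xyz deg) [ 0.1815 27.0429 -0.3008] F [-1.1175  2.0269  0.365 ] [ 0.5929  0.3557 -0.0675] 0.15154719820988785
bar [(20, 253), (24, 253), (28, 124), (32, 123), (36, 122), (40, 121), (44, 107), (48, 121), (52, 123), (56, 123), (60, 125), (64, 214), (68, 254), (72, 255), (76, 235), (80, 238), (84, 207), (88, 255), (92, 254), (96, 101), (100, 89), (104, 117), (108, 119), (112, 122), (116, 107), (120, 134), (124, 132), (128, 133)]
```

Request:
servo_tool:
  commands:
    - [[255,0,0.002,0,0,0,0],[255,0,0.002,0,0,0,0],[255,0,0,0,0,0,0]]

```text
clock: 22.02
position: [573.0, 219.3, 95.7]
ee_rot: [1.0, 0.009, 0.0, -0.004]
contact_force: [-3.6, 8.2, -0.6]
gripper_width: 0.1
grasp_force: 4.1
```

Request:
servo_tool:
  commands:
    - [[255,0,0.002,0,0,0,0],[255,0,0.001,0,0,0,0],[255,0,0,0,0,0,0]]

```text
clock: 22.27
position: [573.2, 219.1, 95.9]
ee_rot: [1.0, 0.01, 0.001, -0.006]
contact_force: [-6.0, 17.0, -0.8]
gripper_width: -0.3
grasp_force: 7.8
```

Request:
servo_tool:
  commands:
    - [[255,0,-0.008,0,0,0,0],[255,0,-0.012,0,0,0,0],[255,0,-0.01,-0.02,0,0,0],[255,0,0,-0.035,0,0,0],[255,0,0,-0.035,0,0,0],[255,-0.02,0,-0.02,0,0,0],[255,0,0,0,0,0,0],[255,0,0,0,0,0,0]]

```text
clock: 22.93
position: [552.9, 243.7, 207.7]
ee_rot: [1.0, 0.01, 0.001, -0.003]
contact_force: [-0.5, -0.1, -0.5]
gripper_width: -0.2
grasp_force: 0.0
```

Run:
```python
from h import *
st()
d=cams.get_image("wrist");f=d["frame"];g=cv2.cvtColor(f,cv2.COLOR_BGR2GRAY);B=bed();W=lambda x,y,z:proj(d,B@np.array([x,y,z])+HOME)
S=lambda x,y,z:int(g[int(round(W(x,y,z)[1])),int(round(W(x,y,z)[0]))]) if 0<=W(x,y,z)[0]<559 and 0<=W(x,y,z)[1]<419 else -1
print("bar y",[(y,S(36,y,26)) for y in range(-70,110,4)])
print("x across y=-1, z=26",[(x,S(x,-1,26)) for x in range(22,50,2)])
print("x across y=-1, z=6",[(x,S(x,-1,6)) for x in range(22,44,1)])
t=cams.get_image("top");cv2.imwrite("pics/t11.png",t["frame"])
t0=cv2.imread("pics/top0.png");df=cv2.absdiff(t0,t["frame"]).max(2)
print("large liner region change",(df[190:240,380:430]>40).sum())
```

```text
22.9333 [552.9294 243.7465 207.7393] bed [ 63.3647 124.0554 150.024 ] roterr(bed xyz deg) [ 0.2626 26.8645 -0.3044] F [-0.6477 -0.0783 -0.2419] [-0.0558 -0.0144 -0.02  ] -0.21971139315212793
bar y [(-70, 125), (-66, 118), (-62, 87), (-58, 113), (-54, 104), (-50, 124), (-46, 127), (-42, 92), (-38, 176), (-34, 244), (-30, 243), (-26, 244), (-22, 243), (-18, 244), (-14, 244), (-10, 244), (-6, 245), (-2, 244), (2, 245), (6, 246), (10, 245), (14, 246), (18, 246), (22, 246), (26, 244), (30, 173), (34, 130), (38, 130), (42, 122), (46, 115), (50, 119), (54, 130), (58, 128), (62, 106), (66, 244), (70, 245), (74, 157), (78, 118), (82, 235), (86, 215), (90, 249), (94, 153), (98, 155), (102, 82), (106, 83)]
x across y=-1, z=26 [(22, 235), (24, 228), (26, 241), (28, 245), (30, 244), (32, 245), (34, 245), (36, 245), (38, 249), (40, 254), (42, 243), (44, 236), (46, 168), (48, 126)]
x across y=-1, z=6 [(22, 245), (23, 247), (24, 250), (25, 253), (26, 254), (27, 249), (28, 243), (29, 238), (30, 234), (31, 226), (32, 202), (33, 193), (34, 185), (35, 153), (36, 135), (37, 132), (38, 134), (39, 134), (40, 135), (41, 133), (42, 135), (43, 133)]
large liner region change 0
```

Bolt spans the slot into the right guide, at its stop; the liner was measured home; the large liner is unchanged.

```bash
python3 -c "
from bench import ticket
print(ticket.job_done())"
```

```text
the job is handed in; nothing more can be done
None
```

The small liner is in the slot at the home point (within about 1 mm by the wrist camera), the keeper bolt is pushed shut to its stop, the large liner has not moved, and the job was handed in with the arm clear at about 23 s; no verdict came back.

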